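# Clear and shut the fouled parts drawer

## Robot

A 6-joint arm with a two-finger parallel gripper is mounted at the origin on the work surface. World frame = base frame: x ahead of the robot, y to its left, z up, the work surface at z = 0. Lengths are in mm, angles in degrees, forces in N, time in s.
With the tool pointing down it reaches from about 300 to 850 mm from the base axis. Payload 4.2 kg.
Tool frame: the origin (TCP) lies midway between the tips of the shut fingers; the grasp point (between the pads) lies 19 mm behind it (env.grip_depth is the distance from the TCP to the grasp point, in mm); z points along the fingers, y is the line along which they close (so a half turn about z gives the same grasp; the last joint's range is limited). The gripper opens to 91 mm and grips with 3 to 60 N. Pads are 32 mm wide; open, the fingers measure 118 mm over their backs; the gripper's body (76 mm by 178 mm) begins 60 mm behind the grasp point.
Start: joints at [66.807, 18.312, 89.639, -0, 72.044, -1.146], TCP at [215.843, 532.968, 213.976] pointing down, gripper open.
Joint ranges: [-177.97, 177.97], [-48.28, 115.42], [12.27, 149.76], [-77.06, 257.06], [2.81, 150.46], [-146.56, 146.56]. Speed limits (degrees/s): [147.25, 147.25, 180, 180, 180, 180].

## Interface

Orientations are given as [roll, pitch, yaw] about the fixed x, y, z axes, in that order (R = Rz(yaw) Ry(pitch) Rx(roll)).
In Python, from workcell import env, eyes gives the robot as it stands.
- The arm moves only by the tool send_rows, never from a script. Its argument "motion" is a list of rows, each a list of 7 numbers: the shift along the world's x, y, z normalised to -1 to 1, where 1 is 0.5 m, then the turn, a rotation vector about the world's x, y, z normalised to -1 to 1, where 1 is 60 degrees, then the opening, from -1 (shut) to 1 (fully open). A call has 1 to 20 rows; each row is the pose to reach, as a shift and turn from the pose commanded when the call began; what a row does not reach only later rows make up. A row lasts 1/8 s, in which the tool goes at most 62.5 mm and 10.7 degrees, less where a joint would pass 70% of its speed; a pose out of reach is approached as far as the arm can. A call with a number of a shift or a turn outside -1 to 1 is refused whole. A call with a gripper value outside its range is refused whole. The fingers move at their own pace and stop on an object; "squeeze" is the grip in N (left out, the last holds). Time passes only in rows, so rows that repeat a pose let the fingers close. It gives the time, the measured TCP pose, the force, the opening and the grip force at its end, in the units of the state.
- env.state(): the state, without advancing time (a new reading comes with each control period).
- eyes.grab_frame(name): name is "side" or "top"; returns a dict with "pixels" (400x640x3 uint8, red, green, blue), "depth" (400x640 float32, mm along the optical axis (not along the pixel's ray), 0 where there is no reading), "fx", "fy", "cx", "cy" (pixels), "R" (3x3) and "t" (3): a world point X has camera coordinates R X + t. Camera axes: x right, y down, z forward; pixel columns grow to the right and rows downward; lengths in mm; the calibration is good to about 2 mm. A picture is of the moment at which its call begins.
- env.job_done(): hands the job in; it is judged then, once.
The state is a dict: "time_s": time; "qpos": joint angles; "qvel": joint speeds; "effort": joint torques, N m; "ee_pos": TCP position; "ee_rot": TCP orientation; "force": force on the tool from outside, world axes, zero at the start; "torque": the same for the moment, N m; "gripper_width": finger opening in mm; "gripper_force": force on a finger pad.
Only numpy, scipy, OpenCV 4.12 (cv2) and the standard library are available. Lean on these libraries where they do the work, as an engineer would, in place of code of your own. Each camera call takes 0.05 s, during which the arm holds its last target. There are 200 camera calls.

## Task

The half-open drawer cannot be shut because two things in it stand too high. First take away the dial thermometer lying across the drawer's sides and set it down gently, dial up, wholly on the black rubber mat on the cabinet top, along the mat; then tip over the bronze gauge adapter so that it lies flat on the drawer floor; then push the drawer fully home without slamming it. The bleed key and the union nut stay in the drawer with the adapter, and everything else is left where it is.

Things in the scene. Friction and masses are not known exactly. Their poses are not given: they have to be found in the camera images.
- cabinet: Low wooden drawer cabinet with a chipped cream enamel top, fixed, 300 mm deep, 440 mm wide, 185 mm high (top slab 160 to 185 mm above the bench). Origin on the bench under the middle of its front face; +x points into the cabinet, +y along its front, +z up. The upper drawer runs in a 212 mm wide opening in the middle of the front, from 95 to 160 mm above the bench. A second drawer below is shut and fixed.
- drawer (a joint): How far the shallow upper drawer is pulled out of the cabinet, m: 0 is fully home (front flush with the cabinet's face, hard stop), 0.15 to 0.165 at the start, 0.22 at most. It moves along the cabinet's x (shutting = cabinet +x), stays where it is left, and takes about 3 N to slide slowly.
- drawer_front (a point): Middle of the top edge of the drawer front's outer face, 158 mm above the bench; axes as the cabinet's; moves with the drawer. The front board is 208 mm wide, 61 mm high (97 to 158 mm above the bench), 16 mm thick from this face toward +x. A brass cup pull 70 mm wide sticks out 19 mm toward -x in its middle, from 109 to 130 mm above the bench; above that the board is bare.
- drawer_floor (a point): Middle of the drawer's inner floor (103 mm above the bench), 140 mm behind the front's outer face; axes as the cabinet's; moves with the drawer. Inside it is 254 mm long (x -124 to +130 mm from here) and 180 mm wide (y -90 to +90). The side walls are 10 mm thick, their rims 47 mm above the floor (150 mm above the bench). Things in it must be lower than 57 mm above the floor to pass under the cabinet's top.
- thermometer: Aluminium dial thermometer, loose, about 0.18 kg, at the start lying dial up across both side rims of the drawer. Round case 63 mm across and 16 mm thick, origin at the centre of its underside, z out of the dial face; along its +x a neck, then a straight stem 10 mm thick to 220.5 mm from the origin. Its weight acts about 20 mm from the origin toward the stem.
- thermometer_neck (a point): Middle of the thermometer's neck, the place to grip it: 43.5 mm along x from the case's centre, 8 mm above the underside; 14 mm square in section, 26 mm long, flat sides facing thermometer +y and -y.
- thermometer_tip (a point): Free end of the thermometer's stem, on its axis, 220.5 mm along x from the case's centre.
- mat: Black rubber mat on the cabinet top, fixed, 84 mm (x) by 290 mm (y), 3 mm thick: its top is 188 mm above the bench. Origin at the centre of its underside; its x and y run roughly along the cabinet's.
- adapter: Bronze gauge adapter, loose, about 0.17 kg, at the start standing upright on the drawer floor beside the thermometer's stem, 68 mm high. Origin at the centre of its foot, z along its length. From the foot: socket 26 mm diameter to 26 mm, hexagon 30 mm across flats to 40 mm, threaded spigot 20 mm diameter to 68 mm (its top 171 mm above the bench). Pushed sideways on the spigot it tips over and falls; lying it is 30 to 35 mm high.
- bleed_key: Small brass radiator bleed key, loose, 38 mm long, 30 mm across its wings, 10 mm high, lying on the drawer floor. Origin at its underside.
- union_nut: Steel union nut, loose, hexagon 32 mm across flats, 16 mm high, lying on the drawer floor. Origin at the centre of its underside.
- tin: Tin of jointing compound, bystander standing on the cabinet top behind the mat, 68 mm diameter, 75 mm high; origin at the centre of its underside.
- bakelite_knob: Mottled brown bakelite control knob, bystander lying on the cabinet top behind the mat, 54 mm diameter, 29 mm high; origin at the centre of its underside.
- pipe_nipple: Short steel pipe nipple standing on end, bystander on the cabinet top behind the mat, 28 mm diameter, 60 mm high; origin at the centre of its foot.
- spanner: Steel spanner, bystander 180 mm long lying on the bench to the right of the drawer.
- mug: Blue mug, bystander on the bench to the left, 78 mm diameter, 90 mm high; origin at the centre of its underside.
- gate_valve: Brass gate valve with a red handwheel, bystander on the bench to the left of the drawer, 84 mm long, 78 mm high; origin below its middle.

How it is judged (in metres and radians):
On the way, in this order (a step that is already met when the one before it is completed fails the run):
1. The thermometer lies dial up on the mat, let go, while the drawer is still open (x of thermometer in the frame of mat between -0.042 and 0.042 m and y of thermometer in the frame of mat between -0.145 and 0.145 m and x of thermometer_tip in the frame of mat between -0.042 and 0.042 m and y of thermometer_tip in the frame of mat between -0.145 and 0.145 m and z of thermometer in the frame of mat below 0.01 m and angle between thermometer's own z axis and vertical below 0.12 rad and contact force between the fingers and thermometer below 0.1 N and linear speed of thermometer below 0.02 m/s and value of joint drawer above 0.12 m), for 0.2 s.
2. The adapter lies on its side in the drawer, let go, while the drawer is still open (angle between adapter's own z axis and vertical between 1.3 and 1.85 rad and x of adapter in the frame of drawer_floor between -0.124 and 0.13 m and y of adapter in the frame of drawer_floor between -0.09 and 0.09 m and z of adapter in the frame of drawer_floor between -0.005 and 0.04 m and contact force between the fingers and adapter below 0.1 N and linear speed of adapter below 0.02 m/s and value of joint drawer above 0.12 m), for 0.2 s.
3. The drawer is fully home (value of joint drawer below 0.004 m), for 0.2 s.
At the end, for the whole second after the job is handed in: Drawer within 4 mm of home; adapter on its side (within 15 degrees of level) in the drawer with bleed key and union nut; thermometer dial up on the mat (within 7 degrees), dial centre and stem tip both over it; these two at rest. Bystanders moved at most 15 mm (value of joint drawer below 0.004 m and x of thermometer in the frame of mat between -0.042 and 0.042 m and y of thermometer in the frame of mat between -0.145 and 0.145 m and x of thermometer_tip in the frame of mat between -0.042 and 0.042 m and y of thermometer_tip in the frame of mat between -0.145 and 0.145 m and z of thermometer in the frame of mat below 0.01 m and angle between thermometer's own z axis and vertical below 0.12 rad and linear speed of each of thermometer, adapter below 0.02 m/s and angle between adapter's own z axis and vertical between 1.3 and 1.85 rad and x of adapter in the frame of drawer_floor between -0.124 and 0.13 m and y of adapter in the frame of drawer_floor between -0.09 and 0.09 m and z of adapter in the frame of drawer_floor between -0.005 and 0.04 m and x of bleed_key in the frame of drawer_floor between -0.124 and 0.13 m and y of bleed_key in the frame of drawer_floor between -0.09 and 0.09 m and z of bleed_key in the frame of drawer_floor between -0.005 and 0.04 m and x of union_nut in the frame of drawer_floor between -0.124 and 0.13 m and y of union_nut in the frame of drawer_floor between -0.09 and 0.09 m and z of union_nut in the frame of drawer_floor between -0.005 and 0.04 m); the robot touches nothing.
It fails at once if The thermometer is dropped or thrown (faster than 0.45 m/s with no finger on it) (linear speed of thermometer above 0.45 m/s and contact force between the fingers and thermometer below 0.05 N).
It fails at once if The drawer is slammed (shutting faster than 0.35 m/s) (velocity of joint drawer below -0.35 m/s).
It fails at once if A bystander (tin, bakelite knob, pipe nipple, spanner, mug or gate valve) is moved more than 15 mm (distance of any of bakelite_knob, tin, pipe_nipple, spanner, mug, gate_valve from where it was at the start of the episode above 0.015 m).
It also fails if it takes over 56 s, if anything falls off the work surface, if the arm or the gripper's body presses on something with over 40 N, if the wrist force passes 120 N, or if a joint passes its speed limit or range.

## Working session

There is one attempt and no reset: what is moved stays moved. The work goes in short steps, Python scripts to look and compute and a tool call to move; the robot and the scene stay as the last step left them, time stands still between calls to the robot, and variables do not carry over. Pictures are saved under pics/ and viewed, at most 10 in all, crops included, and the job is handed in when it is done.

Besides the shell and the picture viewer there is one more tool, called after "Call:" as name(argument=value, ...) on one line, values as JSON. send_rows: Moves the arm, as the interface text tells. Its arguments: {"type":"object","properties":{"motion":{"type":"array"},"squeeze":{"type":"number"}},"required":["motion"]}

```bash
ls; mkdir -p pics; cat > h.py <<'E'
import numpy as np, cv2
from workcell import env, eyes
def grab(n):
    f=eyes.grab_frame(n); f['R']=np.array(f['R']); f['t']=np.array(f['t']); return f
def cloud(f):
    d=f['depth']; v,u=np.mgrid[0:d.shape[0],0:d.shape[1]]
    c=np.stack([(u-f['cx'])/f['fx']*d,(v-f['cy'])/f['fy']*d,d],-1)
    P=(c-f['t'])@f['R']; P[d<=0]=np.nan; return P
def onz(f,u,v,z):
    r=f['R'].T@np.array([(u-f['cx'])/f['fx'],(v-f['cy'])/f['fy'],1]); o=-f['R'].T@f['t']
    return o+r*(z-o[2])/r[2]
E
python3 - <<'E'
from h import *
for n in ('top','side'):
    f=grab(n); cv2.imwrite(f'pics/{n}1.png',f['pixels'][:,:,::-1])
    np.savez(f'{n}1.npz',**f)
    print(n,f['fx'],f['cx'],f['cy'],-f['R'].T@f['t'],f['R'].round(2).tolist())
print(env.state())
E
```

```text
pics
top 499.7706502544669 331.7938800269585 206.1717713523309 [ 322.61225013  -15.64567364 1511.41750093] [[-0.02, -1.0, -0.01], [-0.98, 0.03, -0.2], [0.2, 0.01, -0.98]]
side 399.911797591307 316.76966812306586 199.58361478130087 [397.9859392  777.41043756 899.38982796] [[-0.97, -0.24, -0.01], [-0.16, 0.67, -0.72], [0.18, -0.7, -0.69]]
{'time_s': 0.1, 'qpos': array([ 6.68067506e+01,  1.83474400e+01,  8.96974198e+01,  7.50843605e-04,
        7.20442552e+01, -1.14603979e+00]), 'qvel': array([ 0.02391762, -0.14900942, -0.26970068,  0.05686435, -0.04028804,
        0.04937677]), 'effort': array([-6.72644128e-04, -4.13336241e+01, -2.32510400e+01,  7.28848530e-02,
        4.21275117e-02, -4.45685498e-05]), 'ee_pos': array([215.66225307, 532.55228388, 213.22327582]), 'ee_rot': array([-1.79910917e+02, -2.49614516e-03,  1.57952556e+02]), 'force': array([ 0.56743659,  0.16727085, -0.72194473]), 'torque': array([-0.01657039, -0.03008378, -0.0716647 ]), 'gripper_force': 0.0, 'gripper_width': 91.3923110841398}
```

View pics/top1.png

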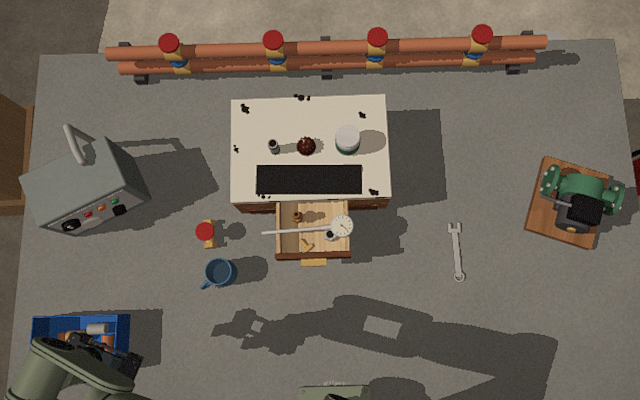

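View pics/side1.png

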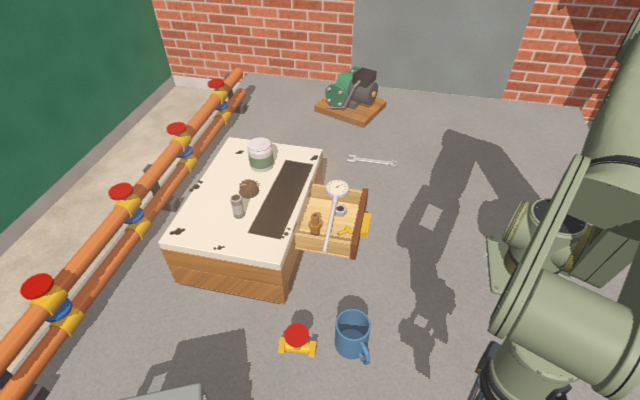

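The top view shows the dial at about (341,226), stem tip at (263,233), adapter at (297,215), nut at (329,235), key at (306,243) and mat at cols 256-362, rows 165-194. The side view agrees: dial at (337,188), adapter at (315,222).

```bash
python3 - <<'E'
from h import *
f=dict(np.load('top1.npz')); P=cloud(f); px=f['pixels'].astype(int)
# mat: dark, height ~188
m=((px.max(2)<60)&(abs(P[:,:,2]-188)<10)).astype(np.uint8)
m[:150]=0;m[210:]=0;m[:,:240]=0;m[:,380:]=0
n,l,s,c=cv2.connectedComponentsWithStats(m); k=1+s[1:,4].argmax()
vu=np.argwhere(l==k); pts=np.array([onz(f,u,v,188)[:2] for v,u in vu],np.float32)
print('mat',cv2.minAreaRect(pts),np.nanmedian(P[l==k],0))
# cabinet top
m=((abs(P[:,:,2]-185)<6)).astype(np.uint8); m[:90]=0;m[210:]=0;m[:,:220]=0;m[:,400:]=0
vu=np.argwhere(m>0); pts=np.array([onz(f,u,v,185)[:2] for v,u in vu],np.float32); print('cab',cv2.minAreaRect(pts))
# thermometer : bright grey above rims, in front of mat
r=np.s_[200:262,255:360]
Z=P[r][:,:,2]; q=px[r]
m=(Z>146)&(q.min(2)>110)&(q.max(2)-q.min(2)<40)
vu=np.argwhere(m)+[200,255]
pts=np.array([onz(f,u,v,160)[:2] for v,u in vu],np.float32)
for y in sorted(set(vu[:,1])):
    s=vu[vu[:,1]==y]; 
    if y%5==0: 
        w=[onz(f,y,v,160) for v in s[:,0]]; print(y,s[:,0].min(),s[:,0].max(),np.mean(w,0).round(1), P[s[:,0],y,2].mean().round(1))
big=lambda a:cv2.resize(a,None,fx=7,fy=7,interpolation=cv2.INTER_CUBIC)
g=dict(np.load('side1.npz'))['pixels']
cv2.imwrite('pics/c1.png',big(f['pixels'][190:270,255:365,::-1].astype(np.uint8)))
cv2.imwrite('pics/c2.png',big(g[170:255,285:385,::-1]))
E
```

```text
mat ((664.4055786132812, 53.04838562011719), (286.32464599609375, 84.5838623046875), 88.39459228515625) [666.96667209  52.75546519 186.6441767 ]
cab ((763.3572998046875, 51.30033874511719), (309.6863708496094, 438.50299072265625), 0.6503809094429016)
255 200 201 [617.  204.2 160. ] 188.0
260 200 201 [616.6 190.3 160. ] 185.5
265 200 234 [556.6 176.3 160. ] 162.7
270 200 233 [550.2 162.6 160. ] 162.5
275 200 233 [546.4 148.9 160. ] 162.0
280 200 232 [551.5 135.2 160. ] 164.1
285 200 232 [547.9 121.4 160. ] 162.4
290 200 231 [552.8 107.7 160. ] 164.1
295 229 231 [531.5  94.2 160. ] 159.7
300 228 230 [533.9  80.5 160. ] 157.4
305 228 230 [533.5  66.8 160. ] 163.7
310 227 230 [534.6  53.1 160. ] 160.5
315 227 229 [535.6  39.4 160. ] 158.2
320 226 229 [536.6  25.7 160. ] 161.4
325 225 229 [537.6  12.  160. ] 162.7
330 223 229 [540.   -1.8 160. ] 163.4
335 216 235 [541.1 -15.5 160. ] 164.9
340 215 236 [540.2 -29.1 160. ] 165.2
345 215 236 [541.5 -42.9 160. ] 165.2
350 219 232 [541.1 -56.5 160. ] 165.9
```

View pics/c1.png

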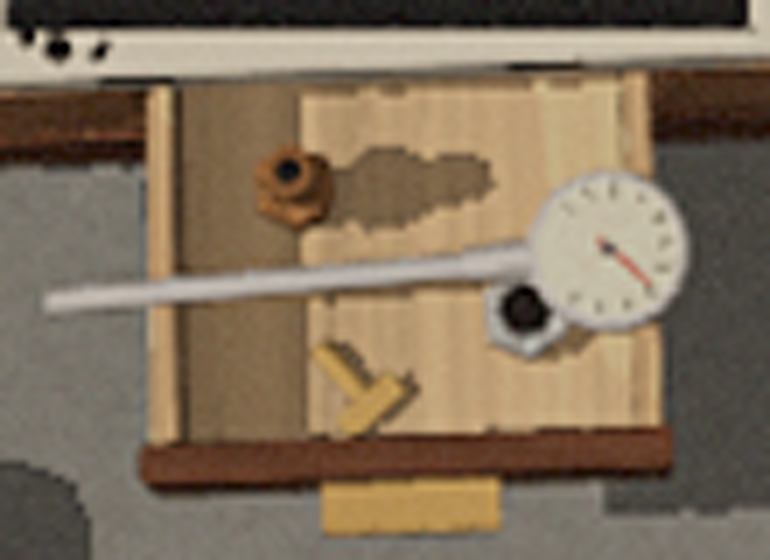

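View pics/c2.png

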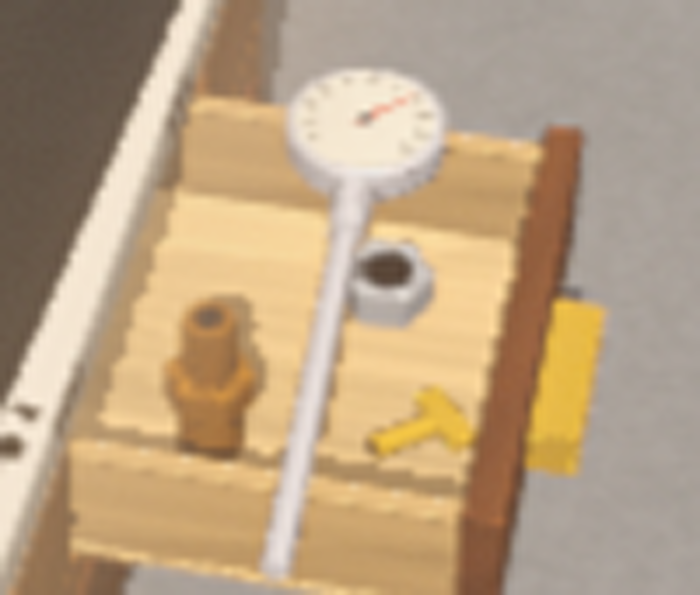

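The crops show dial centre at top px (341.9,225.7), tip (261.9,233.1), adapter bore (296.1,214.3). The key and nut lie clear of the adapter's far side. Next, convert these to positions.

```bash
python3 - <<'E'
from h import *
f=dict(np.load('top1.npz')); g=dict(np.load('side1.npz'))
d=onz(f,341.9,225.7,166); t=onz(f,261.9,233.1,158)
print('dial',d,'tip',t,np.linalg.norm((d-t)[:2]))
a=t-d; a[2]=0;a/=np.linalg.norm(a); print('dir',a,np.degrees(np.arctan2(a[1],a[0])),'neck',d+43.5*a)
sd=lambda x,y:(285+x/7,170+y/7)
print('side dial',onz(g,*sd(365,117),166),'tip',onz(g,*sd(277,572),156))
print('adapter top',onz(f,296.1,214.3,171),'side',onz(g,*sd(210,315),171))
# drawer front top edge & cabinet front top edge pixels
c=lambda x,y:(255+x/7,190+y/7)
for p in [(145,462),(668,440)]: print('front mid L/R',onz(f,*c(*p),158))
for p in [(0,90),(770,65)]: print('cab front top edge',onz(f,*c(*p),185))
for p in [(8,25),(745,25)]: print('mat front',onz(f,*c(*p),188))
print('nut',onz(f,*c(524,308),119),'key',onz(f,*c(360,390),108))
P=cloud(f)
for n,F,(u0,u1,v0,v1) in [('tin',f,(333,362,124,160)),('knob',f,(296,318,135,157)),('nip',f,(266,282,136,155))]:
    q=P[v0:v1,u0:u1].reshape(-1,3); q=q[q[:,2]>195]; print(n,np.median(q,0).round(),np.percentile(q,[5,95],0).round().tolist())
q=P[218:250,190:240].reshape(-1,3); q=q[(q[:,2]>20)]; print('valve',np.percentile(q,[5,95],0).round().tolist())
E
```

```text
dial [539.01754808 -34.25901759 166.        ] tip [525.64917568 185.07938804 158.        ] 219.74541989900865
dir [-0.06083573  0.99814779  0.        ] 93.48778404166686 neck [536.37119395   9.16041135 166.        ]
side dial [543.20364962 -30.48590269 166.        ] tip [528.18341305 191.44948591 156.        ]
adapter top [573.02365609  89.83669169 171.        ] side [575.47221037  93.05956502 171.        ]
front mid L/R [461.96753549 147.40646201 158.        ]
front mid L/R [465.21544937 -55.31900987 158.        ]
cab front top edge [605.01306233 200.06124602 185.        ]
cab front top edge [606.79545938 -98.73611112 185.        ]
mat front [630.09972604 196.60149976 188.        ]
mat front [622.26719706 -89.47085505 188.        ]
nut [ 5.23876322e+02 -3.92642121e-01  1.19000000e+02] key [493.88657548  66.61651562 108.        ]
tin [753. -53. 257.] [[731.0, -81.0, 209.0], [786.0, -26.0, 262.0]]
knob [757.  60. 211.] [[740.0, 41.0, 198.0], [776.0, 77.0, 216.0]]
nip [748. 145. 241.] [[740.0, 134.0, 200.0], [763.0, 157.0, 246.0]]
valve [[510.0, 345.0, 24.0], [585.0, 387.0, 80.0]]
```

Call:
send_rows(motion=[[0,0,0.1,0,0,0,0.9],[0.1,-0.15,0.17,0,0,-0.15,0.9],[0.2,-0.25,0.17,0,0,-0.3,0.8],[0.25,-0.35,0.17,0,0,-0.45,0.6],[0.3,-0.45,0.17,0,0,-0.6,0.4],[0.35,-0.55,0.17,0,0,-0.75,0.4],[0.4,-0.65,0.17,0,0,-0.9,0.4],[0.5,-0.75,0.17,0,0,-1,0.4],[0.55,-0.82,0.17,0,0,-1,0.4],[0.6,-0.9,0.17,0,0,-1,0.4],[0.6,-0.9,0.17,0,0,-1,0.4],[0.6,-0.9,0.17,0,0,-1,0.4]])

```text
time_s: 1.6
ee_pos: [515.3, 83.3, 298.6]
ee_rot: [-179.9, -0.0, 97.9]
force: [-0.0, 0.2, 0.7]
gripper_width: 63.8
gripper_force: 0.0
```

Call:
send_rows(motion=[[0.02,-0.06,-0.05,0,0,-0.04,0.2],[0.044,-0.131,-0.1,0,0,-0.074,0.0],[0.044,-0.131,-0.15,0,0,-0.074,0.0],[0.044,-0.131,-0.19,0,0,-0.074,0.0],[0.044,-0.131,-0.19,0,0,-0.074,0.0],[0.044,-0.131,-0.19,0,0,-0.074,0.0]])

```text
time_s: 2.35
ee_pos: [538.1, 18.5, 205.0]
ee_rot: [179.9, -0.0, 93.6]
force: [-0.1, 1.0, 0.3]
gripper_width: 45.7
gripper_force: 0.0
```

```bash
python3 - <<'E'
from h import *
s=env.state(); print(s['ee_pos'],s['gripper_width'],s['time_s'])
f=grab('side');g=grab('top')
a=cv2.resize(f['pixels'][110:250,270:400,::-1],None,fx=4,fy=4,interpolation=cv2.INTER_CUBIC)
b=cv2.resize(g['pixels'][150:290,265:365,::-1],None,fx=2.6,fy=2.6,interpolation=cv2.INTER_CUBIC)
o=np.zeros((560,780,3),np.uint8); o[:,:520]=a; o[:364,520:]=b; cv2.imwrite('pics/s2.png',o)
def prj(F,X):
    c=F['R']@X+F['t']; return (F['fx']*c[0]/c[2]+F['cx'],F['fy']*c[1]/c[2]+F['cy'])
u,v=prj(f,s['ee_pos']); print('tcp in crop',(u-270)*4,(v-110)*4)
E
```

```text
[538.09848874  18.4558153  204.99142769] 45.71745701285393 2.35
tcp in crop 262.76931427695195 312.25993409700516
```

View pics/s2.png

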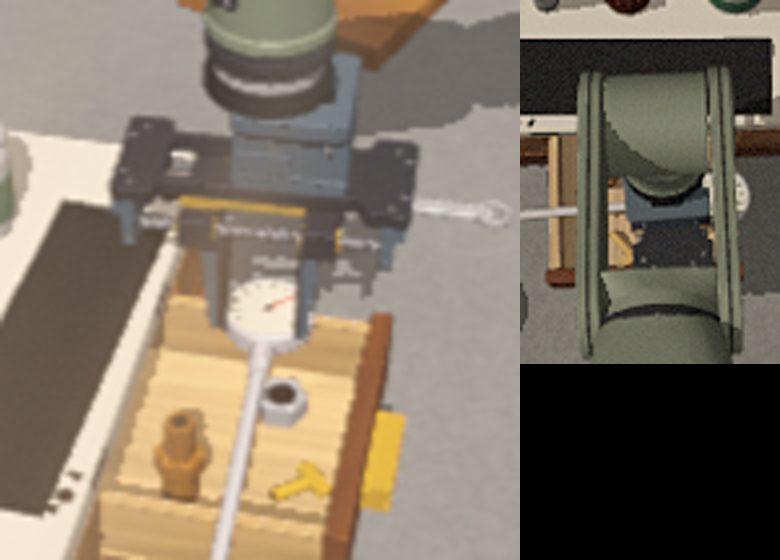

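The fingers (crop px 218 and 302, row 335) straddle the stem line just beyond the case. Descending and gripping.

Call:
send_rows(motion=[[0,0,-0.04,0,0,0,0],[0,0,-0.08,0,0,0,0],[0,0,-0.104,0,0,0,0],[0,0,-0.104,0,0,0,0],[0,0,-0.104,0,0,0,-0.3],[0,0,-0.104,0,0,0,-0.5],[0,0,-0.104,0,0,0,-0.7],[0,0,-0.104,0,0,0,-0.85],[0,0,-0.104,0,0,0,-1],[0,0,-0.104,0,0,0,-1],[0,0,-0.104,0,0,0,-1],[0,0,-0.104,0,0,0,-1]], squeeze=35)

```text
time_s: 3.95
ee_pos: [538.3, 17.5, 152.3]
ee_rot: [179.9, 0.0, 93.5]
force: [1.7, 0.2, 3.3]
gripper_width: 13.8
gripper_force: 35.0
```

Call:
send_rows(motion=[[0,0,0.02,0,0,0,-1],[0,0,0.06,0,0,0,-1],[0,0,0.11,0,0,0,-1],[0,0,0.16,0,0,0,-1],[0.04,0,0.16,0,0,0,-1],[0.09,0,0.16,0,0,-0.03,-1],[0.14,0,0.16,0,0,-0.06,-1],[0.19,0,0.16,0,0,-0.085,-1],[0.23,0,0.15,0,0,-0.085,-1],[0.249,0,0.13,0,0,-0.085,-1],[0.249,0,0.11,0,0,-0.085,-1],[0.249,0,0.1,0,0,-0.085,-1],[0.249,0,0.1,0,0,-0.085,-1]])

```text
time_s: 5.58
ee_pos: [661.4, 17.5, 201.6]
ee_rot: [-179.9, 0.0, 88.4]
force: [0.2, 0.0, -2.0]
gripper_width: 14.0
gripper_force: 35.0
```

```bash
python3 - <<'E'
from h import *
s=env.state(); print(s['ee_pos'],s['ee_rot'],s['gripper_width'],s['force'])
f=grab('side');g=grab('top'); np.savez('side3.npz',**f); np.savez('top3.npz',**g)
a=cv2.resize(f['pixels'][130:270,220:350,::-1],None,fx=4,fy=4,interpolation=cv2.INTER_CUBIC)
b=cv2.resize(g['pixels'][130:270,240:370,::-1],None,fx=2,fy=2,interpolation=cv2.INTER_CUBIC)
o=np.zeros((560,780,3),np.uint8); o[:,:520]=a; o[:280,520:]=b; cv2.imwrite('pics/s3.png',o)
E
```

```text
[661.41142153  17.4775955  201.61705294] [-1.79922932e+02  4.72963433e-03  8.84166148e+01] 13.987851412621287 [ 0.17881775  0.04254802 -2.02233831]
```

View pics/s3.png

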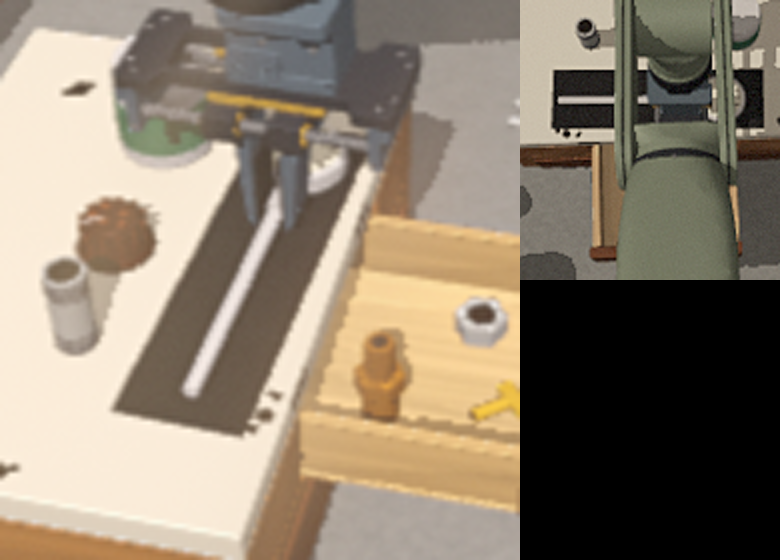

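The thermometer hangs over the mat, parallel to it, with the tip (side crop 192,390) inside the mat's end and the gripper body clear of the tin. Lowering.

Call:
send_rows(motion=[[0,-0.006,-0.004,0,0,0,-1],[0,-0.006,-0.008,0,0,0,-1],[0,-0.006,-0.012,0,0,0,-1],[0,-0.006,-0.016,0,0,0,-1],[0,-0.006,-0.02,0,0,0,-1],[0,-0.006,-0.02,0,0,0,-1]])

```text
time_s: 6.42
ee_pos: [662.2, 14.5, 191.7]
ee_rot: [-180.0, 0.0, 88.4]
force: [-0.1, 0.6, -1.5]
gripper_width: 13.6
gripper_force: 35.0
```

Call:
send_rows(motion=[[0,0,-0.001,0,0,0,-1],[0,0,-0.002,0,0,0,-1],[0,0,-0.003,0,0,0,-1],[0,0,-0.003,0,0,0,-1],[0,0,-0.003,0,0,0,-1]])

```text
time_s: 7.05
ee_pos: [662.4, 14.5, 191.0]
ee_rot: [180.0, -0.0, 88.4]
force: [-0.2, 0.6, 2.3]
gripper_width: 14.0
gripper_force: 35.0
```

Contact. Releasing and rising.

Call:
send_rows(motion=[[0,0,0,0,0,0,-0.6],[0,0,0,0,0,0,-0.3],[0,0,0,0,0,0,-0.1],[0,0,0,0,0,0,-0.1],[0,0,0,0,0,0,-0.1],[0,0,0.03,0,0,0,-0.1],[0,0,0.08,0,0,0,-0.1],[0,0,0.14,0,0,0,-0.1],[-0.1,0.02,0.16,0,0,0,-0.5],[-0.2,0.02,0.16,0,0,0,-1],[-0.3,0.02,0.16,0,0,0,-1],[-0.4,0.02,0.16,0,0,0,-1],[-0.5,0.02,0.16,0,0,0,-1],[-0.5,0.02,0.16,0,0,0,-1]])

```text
time_s: 8.8
ee_pos: [409.7, 24.5, 272.0]
ee_rot: [179.9, -0.0, 88.4]
force: [1.0, 0.2, 1.1]
gripper_width: 0.7
gripper_force: 0.0
```

```bash
python3 - <<'E'
from h import *
s=env.state(); print(s['ee_pos'],s['ee_rot'],s['gripper_width'],s['force'])
f=grab('side');g=grab('top'); np.savez('side4.npz',**f); np.savez('top4.npz',**g)
a=cv2.resize(f['pixels'][130:270,220:380,::-1],None,fx=3,fy=3,interpolation=cv2.INTER_CUBIC)
b=cv2.resize(g['pixels'][120:270,240:390,::-1],None,fx=2,fy=2,interpolation=cv2.INTER_CUBIC)
o=np.zeros((420,780,3),np.uint8); o[:,:480]=a; o[:300,480:]=b; cv2.imwrite('pics/s4.png',o)
E
```

```text
[409.6680188   24.48353615 272.04044714] [ 1.79888621e+02 -8.33174812e-03  8.84250291e+01] 0.6945182195816909 [0.95255105 0.20566954 1.10614794]
```

View pics/s4.png

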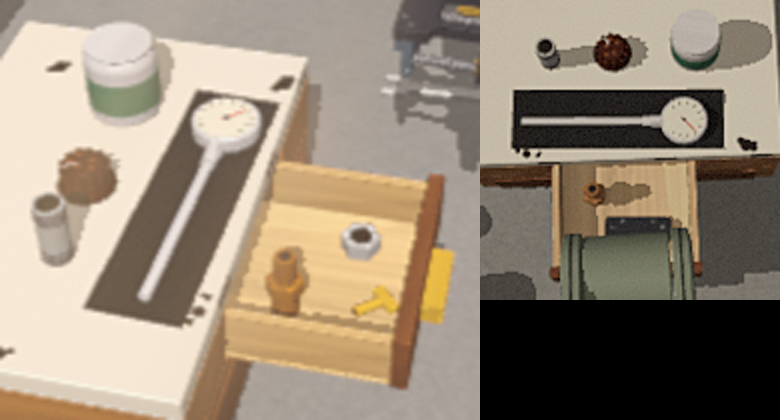

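The thermometer lies dial up well inside the mat and the bystanders are in place. Next I go to the left of the adapter, above the rim height, and push its spigot toward -y.

Call:
send_rows(motion=[[0.08,0.06,0,0,0,0,-1],[0.16,0.12,0,0,0,0,-1],[0.25,0.17,0,0,0,0,-1],[0.328,0.204,0,0,0,0,-1],[0.328,0.204,0,0,0,0,-1],[0.328,0.204,-0.07,0,0,0,-1],[0.328,0.204,-0.14,0,0,0,-1],[0.328,0.204,-0.19,0,0,0,-1],[0.328,0.204,-0.216,0,0,0,-1],[0.328,0.204,-0.228,0,0,0,-1],[0.328,0.204,-0.228,0,0,0,-1],[0.328,0.204,-0.228,0,0,0,-1]])

```text
time_s: 10.4
ee_pos: [577.0, 126.6, 157.5]
ee_rot: [179.9, -0.0, 88.4]
force: [0.4, 0.4, 0.5]
gripper_width: 0.5
gripper_force: 0.0
```

```bash
python3 - <<'E'
from h import *
s=env.state(); print(s['ee_pos'],s['force'])
f=grab('side')
a=cv2.resize(f['pixels'][130:270,260:390,::-1],None,fx=4,fy=4,interpolation=cv2.INTER_CUBIC)
cv2.imwrite('pics/s5.png',a)
E
```

```text
[576.96380165 126.56766556 157.50482486] [0.43112346 0.44576454 0.519426  ]
```

View pics/s5.png

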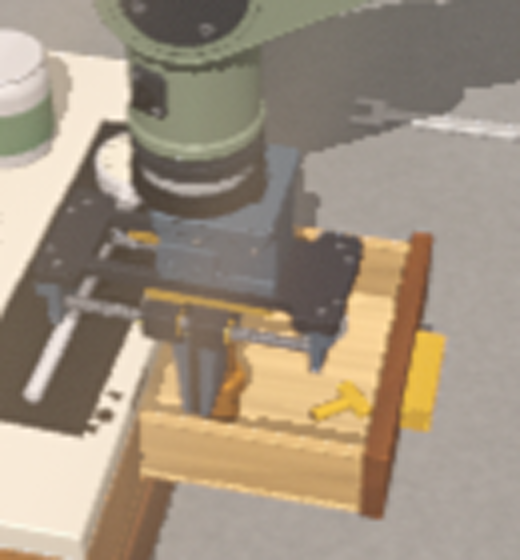

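The finger (crop tip at 200,412) stands just left of the adapter, clear of the cabinet face and above the rim. Pushing along -y.

Call:
send_rows(motion=[[-0.006,-0.016,0,0,0,0,-1],[-0.006,-0.032,0,0,0,0,-1],[-0.006,-0.048,0,0,0,0,-1],[-0.006,-0.064,0,0,0,0,-1],[-0.006,-0.08,0,0,0,0,-1],[-0.006,-0.096,0,0,0,0,-1],[-0.006,-0.1,0,0,0,0,-1],[-0.006,-0.1,0,0,0,0,-1],[-0.006,-0.1,0.05,0,0,0,-1],[-0.006,-0.1,0.12,0,0,0,-1],[-0.006,-0.1,0.2,0,0,0,-1],[-0.1,-0.1,0.24,0,0,0,-1],[-0.2,-0.1,0.24,0,0,0,-1],[-0.3,-0.14,0.24,0,0,0,-1],[-0.4,-0.16,0.24,0,0,0,-1],[-0.4,-0.16,0.24,0,0,0,-1]])

```text
time_s: 12.45
ee_pos: [373.4, 46.2, 276.9]
ee_rot: [180.0, -0.0, 88.4]
force: [0.5, 0.1, -0.0]
gripper_width: 0.4
gripper_force: 0.0
```

```bash
python3 - <<'E'
from h import *
s=env.state(); print(s['ee_pos'],s['force'])
f=grab('side');g=grab('top'); np.savez('side6.npz',**f); np.savez('top6.npz',**g)
a=cv2.resize(f['pixels'][130:270,240:400,::-1],None,fx=4,fy=4,interpolation=cv2.INTER_CUBIC)
cv2.imwrite('pics/s6.png',a)
E
```

```text
[373.37302113  46.21892255 276.9010664 ] [ 0.51161209  0.14153352 -0.02151906]
```

View pics/s6.png

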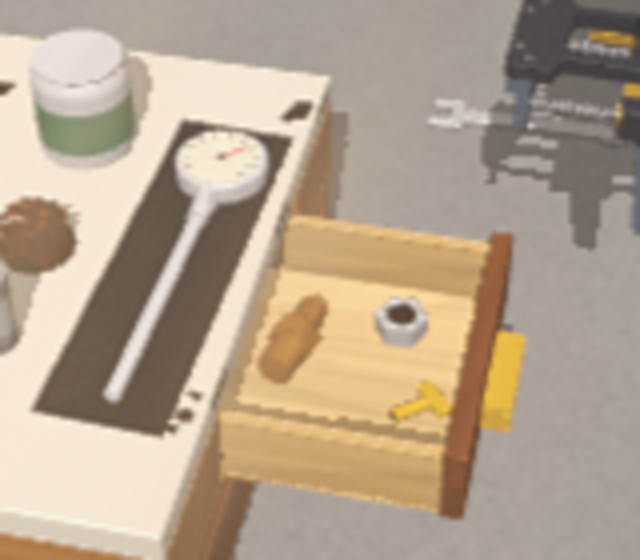

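The adapter lies on its side at crop (293,340), clear of nut (402,320) and key (422,402). Turning the tool so that the body stays clear of the thermometer, then going in front of the drawer above its pull.

Call:
send_rows(motion=[[0.02,0,0,0,0,-0.15,-1],[0.04,0,0,0,0,-0.3,-1],[0.06,0,0,0,0,-0.45,-1],[0.06,0,0,0,0,-0.6,-1],[0.06,0,0,0,0,-0.75,-1],[0.06,0,0,0,0,-0.9,-1],[0.06,0,0,0,0,-1,-1],[0.06,0,0,0,0,-1,-1]])

```text
time_s: 13.55
ee_pos: [407.6, 46.8, 276.2]
ee_rot: [-180.0, 0.0, 28.5]
force: [0.3, 0.5, 0.1]
gripper_width: 0.5
gripper_force: 0.0
```

Call:
send_rows(motion=[[0,0,-0.05,0,0,-0.15,-1],[0,0,-0.1,0,0,-0.3,-1],[0,0,-0.16,0,0,-0.473,-1],[0,0,-0.22,0,0,-0.473,-1],[0,0,-0.27,0,0,-0.473,-1],[0,0,-0.27,0,0,-0.473,-1],[0,0,-0.27,0,0,-0.473,-1]])

```text
time_s: 14.42
ee_pos: [407.5, 46.6, 142.2]
ee_rot: [-180.0, -0.1, 0.1]
force: [-0.4, 0.9, 0.6]
gripper_width: 0.2
gripper_force: 0.0
```

Call:
send_rows(motion=[[0.02,0,0,0,0,0,-1],[0.035,0,0,0,0,0,-1],[0.045,0,0,0,0,0,-1],[0.055,0,0,0,0,0,-1],[0.065,0,0,0,0,0,-1],[0.08,0,0,0,0,0,-1],[0.1,0,0,0,0,0,-1],[0.12,0,0,0,0,0,-1],[0.14,0,0,0,0,0,-1],[0.16,0,0,0,0,0,-1],[0.18,0,0,0,0,0,-1],[0.2,0,0,0,0,0,-1],[0.22,0,0,0,0,0,-1],[0.24,0,0,0,0,0,-1],[0.26,0,0,0,0,0,-1],[0.28,0,0,0,0,0,-1],[0.3,0,0,0,0,0,-1],[0.31,0,0,0,0,0,-1],[0.32,0,0,0,0,0,-1],[0.32,0,0,0,0,0,-1]])

```text
time_s: 16.92
ee_pos: [567.5, 46.1, 141.7]
ee_rot: [180.0, -0.1, 0.0]
force: [0.3, -0.7, -1.1]
gripper_width: 0.7
gripper_force: 0.0
```

Call:
send_rows(motion=[[0.008,0,0,0,0,0,-1],[0.016,0,0,0,0,0,-1],[0.024,0,0,0,0,0,-1],[0.03,0,0,0,0,0,-1],[0.034,0,0,0,0,0,-1],[0.038,0,0,0,0,0,-1]])

```text
time_s: 17.68
ee_pos: [585.4, 46.4, 141.5]
ee_rot: [180.0, 0.0, 0.0]
force: [-2.5, -0.9, 2.0]
gripper_width: 0.5
gripper_force: 1.3
```

```bash
python3 - <<'E'
from h import *
s=env.state(); print(s['ee_pos'],s['force'])
f=grab('side')
a=cv2.resize(f['pixels'][130:270,240:400,::-1],None,fx=4,fy=4,interpolation=cv2.INTER_CUBIC)
cv2.imwrite('pics/s7.png',a)
E
```

```text
[585.43001428  46.43759117 141.49348288] [-2.54507905 -0.94993763  1.98342977]
```

View pics/s7.png

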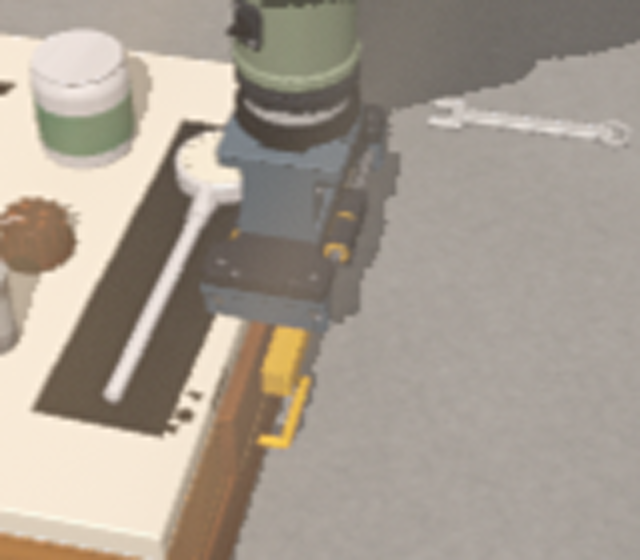

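The drawer is almost home, with its pull at crop (285,360). Finishing in 1 mm steps until the force rises.

Call:
send_rows(motion=[[0.002,0,0,0,0,0,-1],[0.004,0,0,0,0,0,-1],[0.006,0,0,0,0,0,-1],[0.008,0,0,0,0,0,-1]])

```text
time_s: 18.23
ee_pos: [589.3, 46.5, 141.4]
ee_rot: [180.0, 0.0, 0.0]
force: [-2.5, -0.5, 1.7]
gripper_width: 0.7
gripper_force: 1.3
```

Call:
send_rows(motion=[[0.002,0,0,0,0,0,-1],[0.004,0,0,0,0,0,-1],[0.006,0,0,0,0,0,-1]])

```text
time_s: 18.6
ee_pos: [592.4, 46.5, 141.4]
ee_rot: [180.0, 0.0, 0.0]
force: [-3.1, 0.4, 0.8]
gripper_width: 0.6
gripper_force: 1.3
```

Call:
send_rows(motion=[[0.002,0,0,0,0,0,-1],[0.004,0,0,0,0,0,-1],[0.006,0,0,0,0,0,-1]])

```text
time_s: 18.98
ee_pos: [595.0, 46.5, 141.4]
ee_rot: [-180.0, 0.1, 0.0]
force: [-4.9, -0.6, 2.1]
gripper_width: 0.3
gripper_force: 2.4
```

Call:
send_rows(motion=[[0.002,0,0,0,0,0,-1],[0.004,0,0,0,0,0,-1],[0.004,0,0,0,0,0,-1]])

```text
time_s: 19.35
ee_pos: [594.9, 46.5, 141.5]
ee_rot: [180.0, 0.3, 0.0]
force: [-8.8, -0.5, 5.0]
gripper_width: 0.6
gripper_force: 4.5
```

Hit the stop: the force rises with no travel. Backing away and checking.

Call:
send_rows(motion=[[0.004,0,0,0,0,0,-1],[0.004,0,0,0,0,0,-1],[-0.01,0,0,0,0,0,-1],[-0.04,0,0,0,0,0,-1],[-0.1,0,0,0,0,0,-1],[-0.2,0,0,0,0,0,-1],[-0.3,0,0.05,0,0,0,-1],[-0.4,0,0.1,0,0,0,-1],[-0.4,0,0.1,0,0,0,-1],[-0.4,0,0.1,0,0,0,-1]])

```text
time_s: 20.6
ee_pos: [398.1, 46.5, 191.7]
ee_rot: [-180.0, -0.1, 0.0]
force: [0.1, -0.0, -1.0]
gripper_width: 0.1
gripper_force: 0.0
```

```bash
python3 - <<'E'
from h import *
s=env.state(); print(s['ee_pos'],s['force'],s['time_s'])
f=grab('side');g=grab('top')
a=cv2.resize(f['pixels'][130:270,230:370,::-1],None,fx=4,fy=4,interpolation=cv2.INTER_CUBIC)
b=cv2.resize(g['pixels'][120:250,270:350,::-1],None,fx=3,fy=3,interpolation=cv2.INTER_CUBIC)
o=np.zeros((560,800,3),np.uint8); o[:,:560]=a; o[:390,560:]=b; cv2.imwrite('pics/s8.png',o)
E
```

```text
[398.0991822   46.52273482 191.71234299] [ 0.08551232 -0.04837848 -1.04736688] 20.6
```

View pics/s8.png

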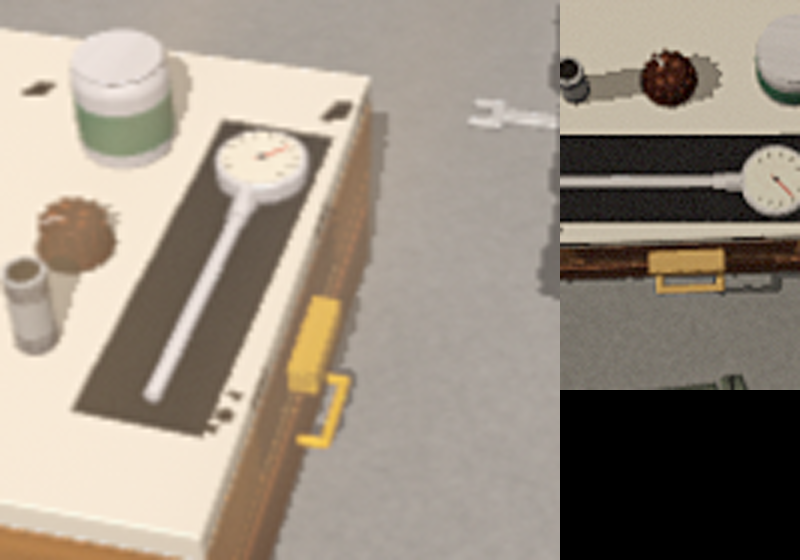

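```bash
python3 -c "
from workcell import env
print(env.job_done())"
```

```text
the job is handed in; nothing more can be done
None
```

The job is handed in, with no verdict returned: the thermometer lies dial up on the mat, the adapter was on its side before closing, and the drawer was pushed to its stop and looks flush (I viewed 11 pictures, one over the limit of 10).

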